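# Unstack the weld coupons into their nests

## Robot

A 6-joint arm with a two-finger parallel gripper is mounted at the origin on a cart in front of the work surface, level with it; the furniture and walls round the work are solid. World frame = base frame: x ahead of the robot, y to its left, z up, the work surface at z = 0. Lengths are in m, angles in degrees, forces in N, time in s.
With the tool pointing down it reaches from about 0.25 to 0.725 m from the base axis. Payload 9.7 kg.
Tool frame: the origin (TCP) lies midway between the tips of the shut fingers; the grasp point (between the pads) lies 19 mm behind it (bot.pinch_z is the distance from the TCP to the grasp point, in m); z points along the fingers, y is the line along which they close (so a half turn about z gives the same grasp; the last joint's range is limited). The gripper opens to 85 mm and grips with 20 to 120 N. Pads are 22 mm wide; open, the fingers measure 114 mm over their backs; the gripper's body (76 mm by 85 mm) begins 54 mm behind the grasp point. The pads swing forward as they close: fully open they stand 13 mm farther back than shut.
Start: joints at [0, 4.979, 10.078, 95.1, 0, 90], TCP at [0.55, -0, 0.231] pointing down, gripper open.
Joint ranges: [-179.16, 179.16], [-48.56, 103.87], [-65.8, 70.77], [-126.05, 130.52], [-82.76, 87.17], [-180, 180]. Speed limits (degrees/s): [127.2, 127.2, 147.25, 180, 180, 180].

## Interface

Orientations are given as [roll, pitch, yaw] about the fixed x, y, z axes, in that order (R = Rz(yaw) Ry(pitch) Rx(roll)).
In Python, from workcell import sensors, camera, ticket, bot gives the robot as it stands.
- The arm moves only by the shell command python3 -m handwheel 'ROWS' [FORCE]. ROWS is a JSON object of lists of equal length, an entry for each row: "gripper": the opening, from -1 (shut) to 1 (fully open); "slide": the shift along the tool's x, y, z in mm, a list of three; "yaw": the turn about the tool's z in rad. A call has 1 to 8 rows; each row shifts and turns the commanded pose from where the row before left it, along the tool's axes as they then stand; what a row does not reach is not made up. A row lasts 1/12 s, in which the tool goes at most 41.7 mm and 7.16 degrees, less where a joint would pass 70% of its speed; a pose out of reach is approached as far as the arm can. A call is refused whole if a number of a shift passes 41.7 or a number of a turn 0.125, either way. A call with a gripper value outside its range is refused whole. The fingers move at their own pace and stop on an object; FORCE is the grip in N (left out, the last holds). Time passes only in rows, so rows that do not move let the fingers close. It gives the time, the measured TCP pose, the force, the opening and the grip force at its end, in the units of the state.
- sensors.get_obs(): the state, without advancing time (a new reading comes with each control period).
- camera(name): name is "scene" or "side" or "wrist"; returns a dict with "img" (384x512x3 uint8, red, green, blue), "fx", "fy", "cx", "cy" (pixels), "dist" ([k1, k2, p1, p2, k3] as OpenCV has them; the pictures are not rectified), "R" (3x3) and "t" (3): a world point X has camera coordinates R X + t. Camera axes: x right, y down, z forward; pixel columns grow to the right and rows downward; lengths in m; the calibration is good to about 2 mm. A picture is of the moment at which its call begins. There is no depth.
- ticket.job_done(): hands the job in; it is judged then, once.
The state is a dict: "time": time; "q": joint angles; "qd": joint speeds; "joint_efforts": joint torques, N m; "ee_pos": TCP position; "tcp_rot": TCP orientation; "wrist_force": force on the tool from outside, world axes, zero at the start; "torque": the same for the moment, N m; "opening": finger opening in m; "grasp_force": force on a finger pad.
Only numpy, scipy, OpenCV 4.12 (cv2) and the standard library are available. Lean on these libraries where they do the work, as an engineer would, in place of code of your own. Each camera call takes 0.05 s, during which the arm holds its last target. There are 200 camera calls.

## Task

Take the stack of weld test coupons and the V-block on top of it apart, one piece at a time from the top down, and lay each piece flat and square inside the corner stops of the nest plate made for its size: the V-block in the shortest nest, the small, medium and large coupons in the small, medium and large nests. Keep every piece the same side up, never tipping it over, and leave it where it is once laid down. Do not shift the welding magnet or the soapstone holder lying nearby.

Things in the scene. Friction and masses are not known exactly. Their poses are not given: they have to be found in the camera images.
- v_block: steel V-block with a V groove in its top, 44 (x) by 60 (y) by 42 mm (z), 0.5 to 0.75 kg. Origin: centre of the underside, z up. Grip it by the flat sides across the 44 mm. On top of the stack, underside at 30 mm, about crosswise to the small coupon below it
- coupon_small: smallest of three flat steel weld test coupons: 40 mm (x) by 80 mm (y), 12 mm thick; its weld bead, 2 mm higher, is only for the eye. Origin: centre of the underside, z up. Grip across the 40 mm, fingertips right down to 1 or 2 mm above what lies below. Under the V-block, underside at 18 mm; about crosswise to its neighbours (90 degrees, give or take 9), within 6 mm of centred
- coupon_medium: middle of three flat steel weld test coupons: 50 mm (x) by 100 mm (y), 10 mm thick; its weld bead, 2 mm higher, is only for the eye. Origin: centre of the underside, z up. Grip across the 50 mm, fingertips right down to 1 or 2 mm above what lies below. Under the small coupon, underside at 8 mm; about crosswise to its neighbours (90 degrees, give or take 9), within 6 mm of centred
- coupon_large: largest of three flat steel weld test coupons: 60 mm (x) by 120 mm (y), 8 mm thick; its weld bead, 2 mm higher, is only for the eye. Origin: centre of the underside, z up. Grip across the 60 mm, fingertips right down to 1 or 2 mm above what lies below. Bottom of the stack, on the table; about crosswise to its neighbours (90 degrees, give or take 9), within 6 mm of centred
- nest_block: fixed nest for the V-block: dark steel plate 72 x 88 mm, 5 mm thick, with four bright L-shaped corner stops 5 mm high above it. Inside the stops 58 x 74 mm (7 mm play each side); their legs are 14 mm, so the middle of each side is open. Origin: centre of its underside on the table; y along its long side, z up. The part rests at z = 5 mm, its y along the nest's y, either way round
- nest_small: fixed nest for the small coupon: dark steel plate 68 x 108 mm, 5 mm thick, with four bright L-shaped corner stops 5 mm high above it. Inside the stops 54 x 94 mm (7 mm play each side); their legs are 14 mm, so the middle of each side is open. Origin: centre of its underside on the table; y along its long side, z up. The part rests at z = 5 mm, its y along the nest's y, either way round
- nest_medium: fixed nest for the medium coupon: dark steel plate 78 x 128 mm, 5 mm thick, with four bright L-shaped corner stops 5 mm high above it. Inside the stops 64 x 114 mm (7 mm play each side); their legs are 14 mm, so the middle of each side is open. Origin: centre of its underside on the table; y along its long side, z up. The part rests at z = 5 mm, its y along the nest's y, either way round
- nest_large: fixed nest for the large coupon: dark steel plate 88 x 148 mm, 5 mm thick, with four bright L-shaped corner stops 5 mm high above it. Inside the stops 74 x 134 mm (7 mm play each side); their legs are 14 mm, so the middle of each side is open. Origin: centre of its underside on the table; y along its long side, z up. The part rests at z = 5 mm, its y along the nest's y, either way round
- magnet: bystander: flat red arrow-shaped welding magnet (it does not pull), 60 x 60 x 16 mm, lying on the left of the work; leave it alone
- soapstone_holder: bystander: slim yellow soapstone holder, 16 x 147 x 15 mm, lying on the near side of the work; leave it alone

How it is judged:
By the outcome, as a careful person would: the job done as asked, in the order asked, and still so for the second after the job is handed in, with the robot touching nothing.
It also fails if it takes over 99 s, if anything falls off the work surface, if the arm or the gripper's body presses on something with over 40 N, if the wrist force passes 120 N, or if a joint passes its speed limit or range.

## Working session

There is one attempt and no reset: what is moved stays moved. The work goes in short steps, Python scripts to look and compute and a shell command to move; the robot and the scene stay as the last step left them, time stands still between calls to the robot, and variables do not carry over. Pictures are saved under pics/ and viewed, at most 14 in all, crops included, and the job is handed in when it is done.

```bash
ls; mkdir -p pics; python3 - <<'E'
from workcell import sensors, camera, ticket, bot
import cv2, numpy as np
o=sensors.get_obs(); print({k:np.round(v,3) for k,v in o.items()}, bot.pinch_z)
for n in ("scene","side","wrist"):
    c=camera(n); cv2.imwrite(f"pics/{n}0.png",c["img"][:,:,::-1]); np.save(f"pics/{n}0.npy",c,allow_pickle=True)
    print(n,c["fx"],c["dist"],np.round(-c["R"].T@c["t"],3),np.round(c["R"],3).tolist())
E
```

```text
pics
{'time': np.float64(0.0), 'q': array([-2.0000e-03,  5.0110e+00,  1.0034e+01,  9.5100e+01,  0.0000e+00,
        9.0001e+01]), 'qd': array([ 0.043,  0.054, -0.12 , -0.07 , -0.016,  0.111]), 'joint_efforts': array([ 1.0000e-03, -5.2039e+01,  4.6480e+01,  1.6000e-02,  0.0000e+00,
       -0.0000e+00]), 'ee_pos': array([ 0.55 , -0.   ,  0.231]), 'tcp_rot': array([-179.923,   -0.   ,   89.997]), 'wrist_force': array([-0.415, -0.489, -1.146]), 'torque': array([ 0.028, -0.   , -0.006]), 'grasp_force': np.float64(0.0), 'opening': np.float64(0.085)} 0.0187
scene 391.0272782719112 [-0.04892765  0.          0.          0.          0.        ] [-0.112  0.532  0.573] [[-0.508, -0.861, -0.009], [-0.52, 0.315, -0.794], [0.687, -0.398, -0.608]]
side 372.2297807934137 [-0.06094876  0.          0.          0.          0.        ] [ 0.417 -0.51   0.571] [[0.997, -0.08, -0.007], [-0.054, -0.601, -0.798], [0.059, 0.795, -0.603]]
wrist 329.33867135683846 [0.01306558 0.         0.         0.         0.        ] [0.55  0.079 0.372] [[1.0, 0.001, 0.0], [0.001, -0.953, 0.304], [0.0, -0.304, -0.953]]
```

View pics/scene0.png

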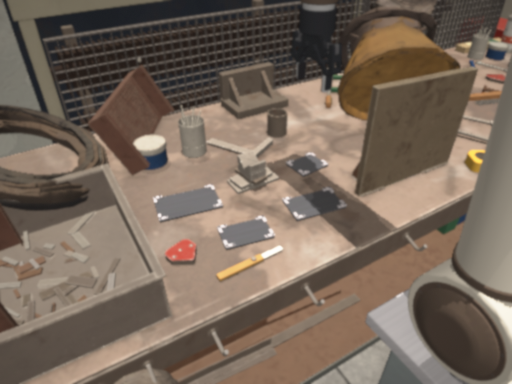

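View pics/side0.png

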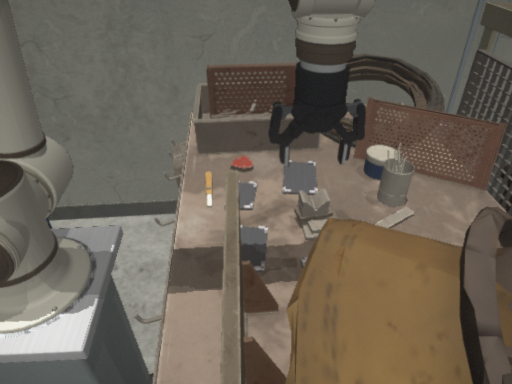

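View pics/wrist0.png

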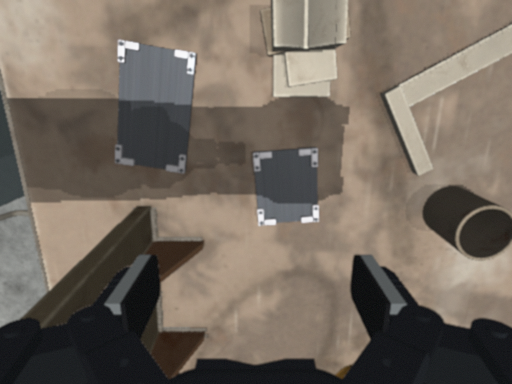

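The scene view shows the nests at about (187,202), (247,232), (315,203) and (307,162), the stack at (252,170), the magnet at (181,251) and the holder at (250,262). In the wrist view there is a nest at (155,105), the block nest at (286,187), and the stack at the top edge around (305,45). A board stands at lower left, about (120,270).

```bash
cat > h.py <<'E'
import cv2, numpy as np
from workcell import sensors, camera, bot
def ray(c,px,z):
    "pixels Nx2 -> world points on plane z"
    K=np.array([[c["fx"],0,c["cx"]],[0,c["fy"],c["cy"]],[0,0,1]])
    u=cv2.undistortPoints(np.float64(px).reshape(-1,1,2),K,np.float64(c["dist"])).reshape(-1,2)
    R=np.array(c["R"]); C=-R.T@c["t"]; d=np.c_[u,np.ones(len(u))]@R
    return C+d*((z-C[2])/d[:,2])[:,None]
def rect(P):
    "world pts -> centre, (short,long) mm, yaw of long axis deg in (-90,90]"
    (cx,cy),(w,h),a=cv2.minAreaRect(np.float32(P[:,:2]*1000))
    if w>h: w,h,a=h,w,a+90
    a=(a+90+90)%180-90
    return np.round([cx,cy,w,h,a],1)
def load(f): return np.load(f,allow_pickle=True).item()
def nests(c,lo=600,hi=30000,z=.005):
    hsv=cv2.cvtColor(c["img"],cv2.COLOR_RGB2HSV); H,S,V=cv2.split(hsv); b=c["img"].astype(int)
    m=((b[:,:,2]-b[:,:,0]>3)&(V<110)&(V>35)).astype(np.uint8)
    m=cv2.morphologyEx(m,cv2.MORPH_OPEN,np.ones((3,3)))
    for k in cv2.findContours(m,cv2.RETR_EXTERNAL,cv2.CHAIN_APPROX_NONE)[0]:
        if lo<cv2.contourArea(k)<hi:
            print(k.reshape(-1,2).mean(0).round(),rect(ray(c,k.reshape(-1,2),z)))
E
python3 - <<'E'
from h import *
for n in ("scene","wrist","side"):
    c=load(f"pics/{n}0.npy"); print(n,c["cx"],c["cy"]); nests(c,150 if n!="wrist" else 1500)
c=load("pics/scene0.npy")
print(ray(c,[[252,170],[165,242],[197,262],[181,251],[218,277],[283,248],[358,190],[475,70]],.0).round(3)[:,:2].tolist())
E
```

```text
scene 256.2158642464672 196.6353346851123
[156. 160.] [815.4 309.6  54.2  84.3 -15.2]
[32. 75.] [1.8681e+03 5.4390e+02 2.0000e+01 1.0595e+03 3.0000e-01]
[68. 23.] [2.6248e+03 2.6170e+02 2.6960e+02 4.8500e+02 2.0000e+00]
[164.  11.] [2640.7 -390.   500.2  873.5  -89.4]
wrist 255.0695188774786 194.16125392755256
[287. 178.] [586.5 -17.9  64.3  70.7   0. ]
[153. 134.] [438.1  32.3  73.3  75.8  -7.2]
side 256.08885794352966 194.9380827607485
[ 71. 378.] [ 150.  -208.8   19.7   72.2   -2.8]
[373. 170.] [805.6 324.   49.1  82.9  66.4]
[472.  31.] [2184.1 2130.2   32.9 2187.7   56.4]
[[0.641, 0.107], [0.499, 0.4], [0.412, 0.365], [0.457, 0.381], [0.356, 0.346], [0.357, 0.197], [0.428, -0.072], [0.818, -1.097]]
```

```bash
python3 -m handwheel '{"gripper":[1,1,1,1,1,1,1],"slide":[[40,-10,-20],[40,-10,-20],[40,-10,-20],[40,0,0],[20,0,0],[0,0,0],[0,0,0]],"yaw":[0,0,0,0,0,0,0]}' 60
python3 - <<'E'
from h import *
c=camera("wrist"); np.save("pics/wrist1.npy",c,allow_pickle=True); cv2.imwrite("pics/wrist1.png",c["img"][:,:,::-1])
E
```

```text
time: 0.73
ee_pos: [0.5225, 0.1702, 0.2854]
tcp_rot: [-180.0, 0.0, 90.1]
wrist_force: [0.5, -0.1, 0.0]
opening: 0.0852
grasp_force: 0.0
```

View pics/wrist1.png

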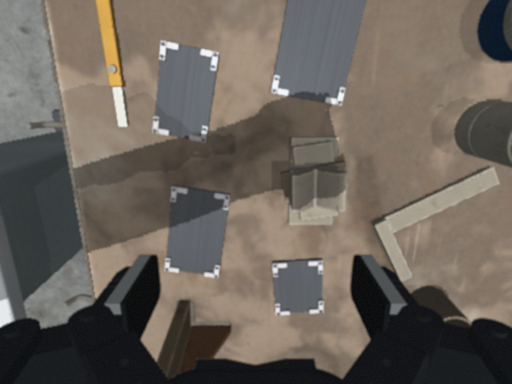

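The wrist view shows the nests at (187,90), (197,232), (298,287) and (320,50, cut off at the top), and the stack at about (317,180).

```bash
python3 - <<'E'
from h import *
c=load("pics/wrist1.npy"); im=c["img"]
cv2.imwrite("pics/crop1.png",cv2.resize(im[120:240,260:380,::-1],(600,600),interpolation=cv2.INTER_CUBIC))
m=(im.min(2)>165).astype(np.uint8)
for (x0,y0,x1,y1),n in zip([(145,30,230,150),(155,175,240,285),(262,250,335,322),(255,0,375,112)],"abcd"):
    w=np.zeros_like(m); w[y0:y1,x0:x1]=m[y0:y1,x0:x1]
    N,_,st,ce=cv2.connectedComponentsWithStats(w)
    p=np.argwhere(w)[:,::-1]; P=ray(c,p,.010); print(n,rect(P),"blobs",[(s[4],*q.round().astype(int)) for s,q in zip(st[1:],ce[1:]) if s[4]>8])
E
```

```text
a [436.4 243.9  67.9 107.5  79.4] blobs [(np.int32(173), np.int64(167), np.int64(48)), (np.int32(176), np.int64(210), np.int64(57)), (np.int32(106), np.int64(159), np.int64(129)), (np.int32(34), np.int64(204), np.int64(130))]
b [439.2  48.5  77.2 108.9  81.4] blobs [(np.int32(75), np.int64(171), np.int64(268)), (np.int32(78), np.int64(212), np.int64(274))]
c [586.2 -28.6  72.1  88.1 -85.5] blobs [(np.int32(78), np.int64(316), np.int64(265)), (np.int32(77), np.int64(279), np.int64(267)), (np.int32(72), np.int64(317), np.int64(309)), (np.int32(70), np.int64(281), np.int64(312))]
d [586.3 248.2  21.3  88.2  -9.7] blobs [(np.int32(176), np.int64(278), np.int64(87)), (np.int32(124), np.int64(338), np.int64(97))]
```

View pics/crop1.png

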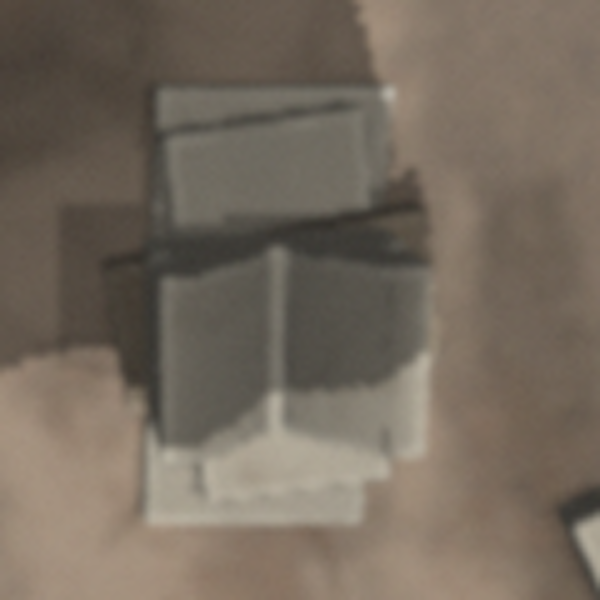

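The crop shows the stack with the large coupon's long side along world y. The V-block covers crop x 160-430, y 260-460, and dark edges and shadows cross it. I'll check the layering in the other views.

```bash
python3 - <<'E'
from h import *
c=camera("scene"); s=camera("side"); np.save("pics/scene1.npy",c,allow_pickle=True); np.save("pics/side1.npy",s,allow_pickle=True)
A=cv2.resize(c["img"][135:205,210:295],None,fx=4.7,fy=8,interpolation=cv2.INTER_CUBIC)[:,:400]
B=cv2.resize(s["img"][180:250,275:345],None,fx=5.7,fy=8,interpolation=cv2.INTER_CUBIC)[:,:400]
cv2.imwrite("pics/crop2.png",np.hstack([A,B])[:,:,::-1])
E
```

```text
(no output)
```

View pics/crop2.png

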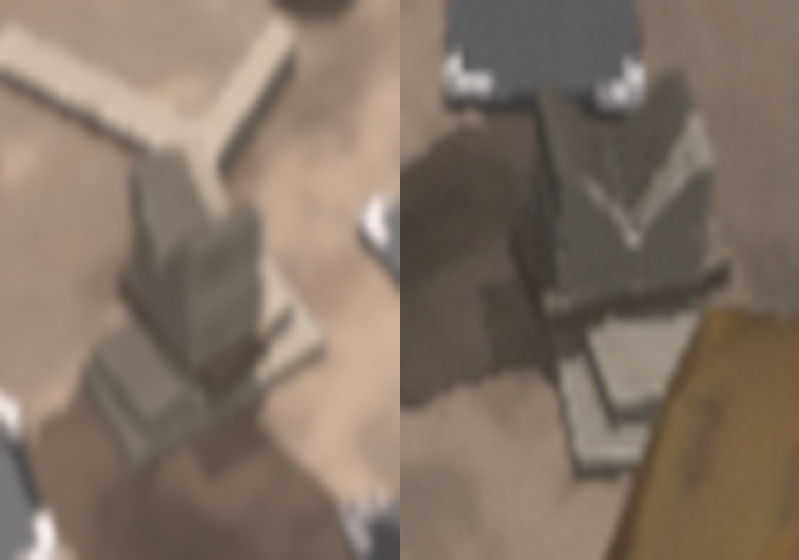

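The side crop shows the V-block face at crop x 550-715, a dark strip beneath it that sticks out right at (725,275), and two bright layers below. I'll project the edges to settle which piece is which.

```bash
python3 - <<'E'
from h import *
c=load("pics/wrist1.npy"); f=lambda p:np.array(p)/5+[260,120]-.4
for n,p,zs in [("V",[[160,265],[430,262],[430,455],[160,455]],[.072]),("L",[[155,90],[390,90],[360,523],[147,523]],[.008]),
 ("mid",[[165,130],[380,105],[390,475],[205,500]],[.018,.030]),("dark",[[105,262],[425,205]],[.018,.030,0])]:
    for z in zs:
        P=ray(c,f(p),z)[:,:2]*1000; print(n,z,P.round().tolist(),np.linalg.norm(P-np.roll(P,-1,0),axis=1).round())
E
```

```text
V 0.072 [[563.0, 161.0], [623.0, 162.0], [627.0, 117.0], [565.0, 116.0]] [60. 46. 62. 45.]
L 0.008 [[568.0, 191.0], [627.0, 191.0], [628.0, 73.0], [570.0, 72.0]] [ 59. 119.  59. 119.]
mid 0.018 [[570.0, 182.0], [623.0, 189.0], [633.0, 91.0], [584.0, 83.0]] [ 53.  99.  49. 100.]
mid 0.03 [[568.0, 184.0], [620.0, 191.0], [630.0, 95.0], [582.0, 88.0]] [52. 96. 48. 97.]
dark 0.018 [[556.0, 149.0], [636.0, 164.0]] [82. 82.]
dark 0.03 [[555.0, 152.0], [633.0, 166.0]] [79. 79.]
dark 0 [[557.0, 144.0], [641.0, 160.0]] [85. 85.]
```

The projections settle it. Large is 60x120 along y, centred near (598,132). Medium has its long axis at yaw of about 97. Small lies along x at yaw of about 10. The V-block's 60 mm side is along x, centred near (594,139). Next I'll refine the nests, then rotate over the V-block.

```bash
cat >> h.py <<'E'
def stops(c,box,d=45,z=.010):
    "bright stops in a pixel box -> blobs (area,px,world) and rectangle"
    x0,y0,x1,y1=box; g=c["img"].min(2).astype(np.float32); k=cv2.blur(g,(31,31))
    w=np.zeros(g.shape,np.uint8); w[y0:y1,x0:x1]=(g-k>d)[y0:y1,x0:x1]
    N,L,st,ce=cv2.connectedComponentsWithStats(w)
    for i in range(1,N):
        if st[i][4]<15: w[L==i]=0
        else: print("  ",st[i][4],ce[i].round(),(ray(c,[ce[i]],z)[0]*1000).round()[:2])
    return rect(ray(c,np.argwhere(w)[:,::-1],z))
E
python3 - <<'E'
from h import *
c=load("pics/wrist1.npy")
for b in [(145,30,230,150),(155,178,240,285),(262,250,335,322)]: print(stops(c,b))
print(sensors.get_obs()["q"].round(1))
E
python3 -m handwheel '{"gripper":[1,1,1,1,1,1,1,1],"slide":[[0,0,0],[0,0,0],[0,0,0],[0,0,0],[0,0,0],[0,0,0],[0,0,0],[0,0,0]],"yaw":[0.12,0.12,0.12,0.12,0.12,0.12,0.12,0.12]}'
python3 - <<'E'
from h import *
print(sensors.get_obs()["q"].round(1))
E
```

```text
166 [167.  48.] [420. 294.]
   153 [210.  57.] [470. 285.]
   115 [159. 129.] [403. 202.]
   49 [204. 130.] [459. 201.]
[436.3 243.8  67.8 107.7  79.4]
   84 [178. 192.] [421. 119.]
   33 [219. 196.] [475. 114.]
   15 [226. 202.] [484. 105.]
   106 [169. 267.] [401.   7.]
   80 [212. 274.] [461.  -4.]
[439.6  57.9  78.9 127.9  81.6]
   82 [316. 265.] [610.  11.]
   82 [278. 267.] [557.   7.]
   84 [318. 308.] [617. -62.]
   70 [281. 312.] [563. -68.]
[586.3 -28.6  72.1  88.5 -85.4]
[ 17.8   6.5  17.9 101.4  -0.  107.9]
time: 1.55
ee_pos: [0.5229, 0.1678, 0.2859]
tcp_rot: [180.0, 0.0, 34.5]
wrist_force: [-0.5, 0.3, 0.7]
opening: 0.0854
grasp_force: 0.0
[ 17.8   6.5  17.9 101.4  -0.  163.2]
```

```bash
python3 -m handwheel '{"gripper":[1,1,1,1,1,1,1,1],"slide":[[0,0,0],[0,0,0],[0,0,0],[0,0,0],[0,0,0],[0,0,0],[0,0,0],[0,0,0]],"yaw":[-0.122,-0.122,-0.122,-0.122,-0.122,-0.122,-0.122,-0.122]}' >/dev/null
python3 -m handwheel '{"gripper":[1,1,1,1,1,1,1,1],"slide":[[0,0,0],[0,0,0],[0,0,0],[0,0,0],[0,0,0],[0,0,0],[0,0,0],[0,0,0]],"yaw":[-0.122,-0.122,-0.122,-0.122,-0.122,-0.122,-0.122,-0.122]}' > /dev/null
python3 -m handwheel '{"gripper":[1,1,1,1,1,1,1,1],"slide":[[0,0,0],[0,0,0],[0,0,0],[0,0,0],[0,0,0],[-20,-15,30],[-25,-15,30],[0,0,0]],"yaw":[-0.123,-0.123,-0.123,-0.123,-0.122,0,0,0]}'
python3 - <<'E'
from h import *
c=camera("wrist"); np.save("pics/wrist2.npy",c,allow_pickle=True); cv2.imwrite("pics/wrist2.png",c["img"][:,:,::-1])
print(sensors.get_obs()["q"].round(1))
E
```

```text
time: 3.55
ee_pos: [0.57, 0.1372, 0.2193]
tcp_rot: [-179.9, -0.4, -178.2]
wrist_force: [-0.2, 0.2, -0.9]
opening: 0.0854
grasp_force: 0.0
[13.7 10.1 14.7 94.9 -0.  11.9]
```

View pics/wrist2.png

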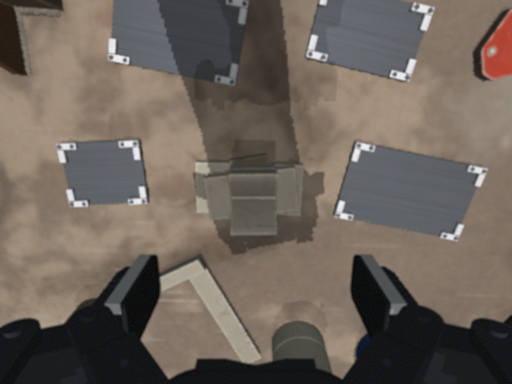

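The wrist view shows the V-block at about (254,203), the block nest at (103,173), the large nest at (411,190), and parts of the small and medium nests at the top.

```bash
python3 - <<'E'
from h import *
c=load("pics/wrist2.npy")
for b in [(328,135,495,248),(50,130,155,215)]: print(stops(c,b))
P=ray(c,[[230.5,171],[277,169.5],[277,235.5],[232.5,235.5]],.072)*1000; print(P.round(1)[:,:2].tolist(),P.mean(0),np.linalg.norm(P-np.roll(P,-1,0),axis=1).round())
cv2.imwrite("pics/crop3.png",cv2.resize(c["img"][150:250,185:310,::-1],(750,600),interpolation=cv2.INTER_CUBIC))
E
```

```text
145 [359. 151.] [551. 250.]
   16 [470. 168.] [566. 371.]
   142 [479. 176.] [574. 383.]
   135 [342. 211.] [620. 239.]
   137 [454. 233.] [642. 370.]
[596.6 310.5  87.7 147.5  80.4]
   163 [131. 148.] [556.   5.]
   136 [ 63. 152.] [563. -68.]
   16 [ 74. 146.] [556. -56.]
   132 [140. 196.] [610.  11.]
   146 [ 75. 199.] [616. -63.]
[586.  -28.9  71.9  87.5 -85.7]
[[562.8, 116.1], [560.0, 157.9], [624.7, 161.3], [626.1, 118.7]] [593.39831164 138.48958427  72.        ] [42. 65. 43. 63.]
```

View pics/crop3.png

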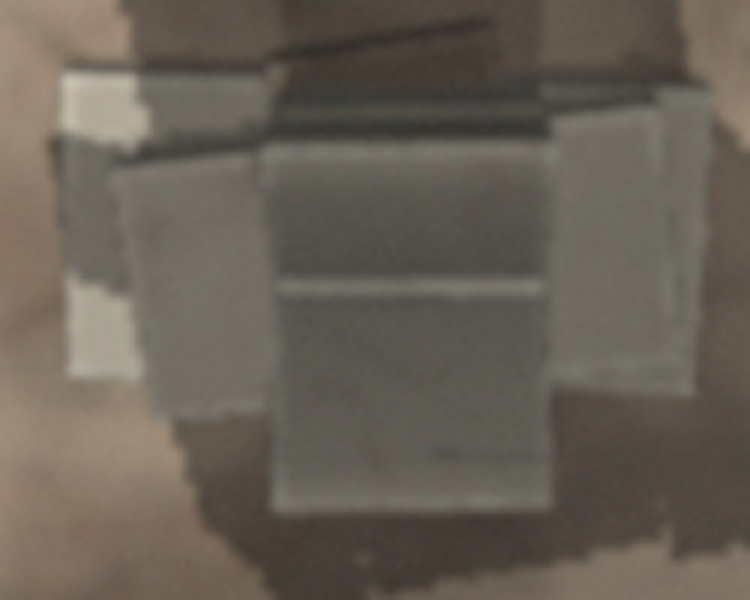

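```bash
python3 -m handwheel '{"gripper":[1,1,1,1,1,1,1],"slide":[[-15,1,40],[-9.5,0.5,40],[0,0,30],[0,0,20],[0,0,0],[0,0,0],[0,0,0]],"yaw":[0,0,0,0,0,0,0]}'
```

```text
time: 4.18
ee_pos: [0.5935, 0.1431, 0.0997]
tcp_rot: [180.0, 0.2, -178.0]
wrist_force: [-0.5, -0.7, 0.3]
opening: 0.0852
grasp_force: 0.0
```

```bash
python3 -m handwheel '{"gripper":[1,1,1,1,1,1,1,1],"slide":[[-1,-4.5,20],[0,0,20],[0,0,15],[0,0,8],[0,0,4],[0,0,0],[0,0,0],[0,0,0]],"yaw":[0,0,0,0,0,0,0,0]}'
```

```text
time: 4.85
ee_pos: [0.5946, 0.1388, 0.0315]
tcp_rot: [180.0, 0.1, -178.0]
wrist_force: [-0.5, -0.2, -0.1]
opening: 0.0853
grasp_force: 0.0
```

Close at low force first, then firm up.

```bash
python3 -m handwheel '{"gripper":[0.3,0.15,0,-0.1,-0.2,-0.3,-0.4,-0.5],"slide":[[0,0,0.5],[0,0,0],[0,0,0],[0,0,0],[0,0,0],[0,0,0],[0,0,0],[0,0,0]],"yaw":[0,0,0,0,0,0,0,0]}' 40
python3 -m handwheel '{"gripper":[-1,-1,-1,-1],"slide":[[0,0,0],[0,0,0],[0,0,0],[0,0,0]],"yaw":[0,0,0,0]}' 70
```

```text
time: 5.52
ee_pos: [0.5942, 0.1382, 0.03]
tcp_rot: [-180.0, 0.0, -178.0]
wrist_force: [-0.6, -4.9, 5.3]
opening: 0.045
grasp_force: 42.6
time: 5.85
ee_pos: [0.5942, 0.1382, 0.0301]
tcp_rot: [-180.0, 0.1, -178.0]
wrist_force: [-1.7, -4.3, 6.1]
opening: 0.0443
grasp_force: 71.8
```

```bash
python3 -m handwheel '{"gripper":[-1,-1,-1,-1,-1,-1,-1,-1],"slide":[[0,0,-3],[0,0,-8],[0,0,-20],[0,0,-30],[0,0,-30],[0,0,0],[0,0,0],[0,0,0]],"yaw":[0,0,0,0,0,0,0,0]}'
python3 -m handwheel '{"gripper":[-1,-1,-1,-1,-1,-1,-1,-1],"slide":[[0,-15,0],[0,-30,0],[0,-35,0],[0,-35,0],[0,-30,0],[0,-15,0],[0,-7,0],[0,0,0]],"yaw":[0,0,0,0,0,0.03,0.06,0.09]}'
python3 -m handwheel '{"gripper":[-1,-1,-1,-1,-1,-1,-1,-1],"slide":[[0,0,0],[0,0,0],[0,0,0],[0,0,0],[0,0,0],[0,0,0],[0,0,0],[0,0,0]],"yaw":[0.12,0.12,0.12,0.12,0.12,0.12,0.12,0.12]}'
```

```text
time: 6.52
ee_pos: [0.5932, 0.1387, 0.1187]
tcp_rot: [-180.0, -0.1, -178.0]
wrist_force: [-0.2, -0.3, -7.1]
opening: 0.0444
grasp_force: 73.0
time: 7.18
ee_pos: [0.5985, -0.0305, 0.1183]
tcp_rot: [-180.0, -0.2, 171.4]
wrist_force: [1.1, 0.3, -6.4]
opening: 0.0443
grasp_force: 73.5
time: 7.85
ee_pos: [0.5986, -0.0282, 0.1183]
tcp_rot: [-179.8, -0.1, 116.3]
wrist_force: [-0.9, -0.4, -6.6]
opening: 0.0445
grasp_force: 73.5
```

```bash
python3 -m handwheel '{"gripper":[-1,-1,-1,-1,-1,-1],"slide":[[0,0,0],[0,0,0],[0,0,0],[0,0,0],[0,0,0],[0,0,0]],"yaw":[0.12,0.12,0.1,0.05,0,0]}'
```

```text
time: 8.35
ee_pos: [0.5988, -0.0283, 0.1189]
tcp_rot: [-179.9, -0.0, 94.4]
wrist_force: [0.6, -0.7, -6.8]
opening: 0.0444
grasp_force: 73.5
```

```bash
python3 -m handwheel '{"gripper":[-1,-1,-1,-1,-1,-1,-1],"slide":[[0.5,-6,20],[0,-6.5,30],[0,0,25],[0,0,17],[0,0,8],[0,0,0],[0,0,0]],"yaw":[0,0,0,0,0,0,0]}'
python3 - <<'E'
from h import *
c=camera("wrist"); cv2.imwrite("pics/w4.png",c["img"][:,:,::-1])
E
```

```text
time: 8.93
ee_pos: [0.5871, -0.0287, 0.0207]
tcp_rot: [-180.0, -0.0, 94.4]
wrist_force: [-0.4, -0.4, -6.0]
opening: 0.0444
grasp_force: 73.4
```

View pics/w4.png

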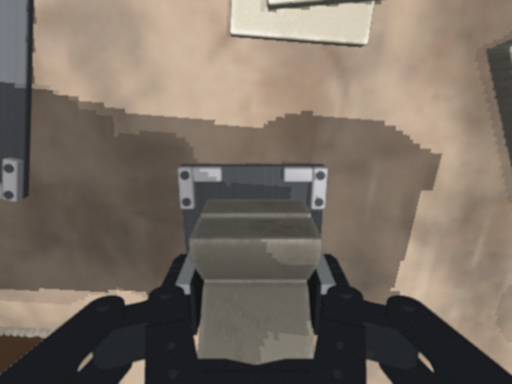

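The view shows the block centred across the nest: block columns 192-320, nest 180-326. I'll lower it gently.

```bash
python3 -m handwheel '{"gripper":[-1,-1,-1,-1,-1,-1,-1],"slide":[[0,-0.7,7],[0,0,4],[0,0,3],[0,0,1],[0,0,0.7],[0,0,0],[0,0,0]],"yaw":[0,0,0,0,0,0,0]}'
```

```text
time: 9.57
ee_pos: [0.5864, -0.0288, 0.0051]
tcp_rot: [180.0, 0.0, 94.4]
wrist_force: [-3.4, 0.1, -1.6]
opening: 0.0444
grasp_force: 74.1
```

```bash
python3 -m handwheel '{"gripper":[0,0.3,0.6,1,1,1,1,1],"slide":[[0,0,0],[0,0,0],[0,0,0],[0,0,0],[0,0,0],[0,0,0],[0,0,-5],[0,0,-15]],"yaw":[0,0,0,0,0,0,0,0]}' 40
python3 -m handwheel '{"gripper":[1,1,1,1,1,1,1,1],"slide":[[0,0,-30],[0,0,-40],[0,0,-40],[25,0,-40],[40,0,0],[40,0,0],[40,0,0],[15,0,0]],"yaw":[0,0,0,0,0,0,0,0]}'
python3 - <<'E'
from h import *
c=camera("wrist"); np.save("pics/wrist5.npy",c,allow_pickle=True); cv2.imwrite("pics/w5.png",c["img"][:,:,::-1])
E
```

```text
time: 10.23
ee_pos: [0.5851, -0.0287, 0.0231]
tcp_rot: [-179.8, -0.0, 94.4]
wrist_force: [-0.5, -0.0, 0.6]
opening: 0.0851
grasp_force: 0.0
time: 10.9
ee_pos: [0.5739, 0.1319, 0.1708]
tcp_rot: [179.9, -0.1, 94.5]
wrist_force: [-0.4, 0.2, -0.2]
opening: 0.0854
grasp_force: 0.0
```

View pics/w5.png

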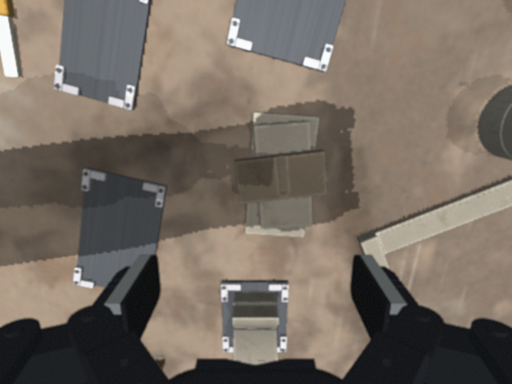

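The view shows the V-block seated in its nest at (255,318). The small coupon now lies bare at about columns 235-327, rows 150-201. I'll fit its edges with a line detector.

```bash
cat >> h.py <<'E'
def lines(c,box,z,mn=15):
    "LSD segments in pixel box: px ends, world midpoint mm, length mm, yaw"
    x0,y0,x1,y1=box; g=cv2.cvtColor(c["img"],cv2.COLOR_RGB2GRAY)[y0:y1,x0:x1]
    for l in cv2.createLineSegmentDetector(0).detect(cv2.resize(g,None,fx=2,fy=2,interpolation=cv2.INTER_CUBIC))[0].reshape(-1,4):
        p=l.reshape(2,2)/2-.25+[x0,y0]
        if np.linalg.norm(p[0]-p[1])<mn: continue
        P=ray(c,p,z)[:,:2]*1000; d=P[1]-P[0]
        print(p.round().astype(int).tolist(),"ends",P.round(1).tolist(),"len",np.hypot(*d).round(),"yaw",(np.degrees(np.arctan2(d[1],d[0]))%180).round(1))
E
python3 - <<'E'
from h import *
c=load("pics/wrist5.npy"); lines(c,(220,105,340,245),.030)
E
```

```text
[[236, 158], [301, 150]] ends [[555.9, 152.9], [612.0, 164.0]] len 57.0 yaw 11.1
[[252, 227], [237, 223]] ends [[575.3, 89.2], [560.9, 91.8]] len 15.0 yaw 169.7
[[298, 230], [280, 232]] ends [[618.3, 89.7], [601.5, 86.6]] len 17.0 yaw 10.4
[[302, 150], [321, 149]] ends [[612.7, 164.2], [629.2, 166.8]] len 17.0 yaw 8.8
[[280, 229], [261, 228]] ends [[601.3, 89.6], [583.3, 88.7]] len 18.0 yaw 2.9
[[246, 233], [302, 237]] ends [[570.3, 82.5], [622.7, 82.9]] len 52.0 yaw 0.4
[[330, 222], [311, 224]] ends [[646.6, 100.2], [629.2, 96.1]] len 18.0 yaw 13.2
[[308, 122], [255, 126]] ends [[615.0, 188.6], [570.6, 181.9]] len 45.0 yaw 8.6
[[324, 151], [237, 161]] ends [[631.6, 164.9], [557.2, 150.5]] len 76.0 yaw 11.0
[[253, 125], [256, 152]] ends [[569.0, 182.1], [572.9, 159.7]] len 23.0 yaw 100.0
[[318, 117], [264, 113]] ends [[622.2, 193.4], [577.1, 192.7]] len 45.0 yaw 0.9
[[315, 146], [319, 118]] ends [[623.5, 168.5], [623.4, 192.2]] len 24.0 yaw 90.3
[[288, 120], [309, 119]] ends [[598.1, 188.6], [615.2, 190.9]] len 17.0 yaw 7.9
[[268, 122], [289, 121]] ends [[580.9, 185.6], [598.6, 188.3]] len 18.0 yaw 8.6
[[312, 223], [311, 196]] ends [[629.8, 97.9], [625.9, 123.2]] len 26.0 yaw 98.6
[[247, 203], [246, 222]] ends [[568.8, 112.2], [568.8, 93.7]] len 18.0 yaw 90.0
[[259, 203], [261, 223]] ends [[579.8, 113.7], [582.8, 93.5]] len 20.0 yaw 98.7
```

```bash
python3 -m handwheel '{"gripper":[1,1,1,1,1,1,1,1],"slide":[[0,0,0],[0,0,0],[0,0,0],[0,0,0],[0,0,0],[0,0,0],[0,0,0],[0,0,0]],"yaw":[-0.12,-0.12,-0.12,-0.12,-0.12,-0.12,-0.12,-0.12]}' >/dev/null
python3 -m handwheel '{"gripper":[1,1,1,1,1,1,1,1],"slide":[[0,0,0],[0,0,0],[0,0,0],[0,0,0],[0,0,0],[0,0,0],[0,0,0],[0,0,0]],"yaw":[-0.12,-0.12,-0.12,-0.12,-0.12,-0.12,0,0]}'
python3 - <<'E'
from h import *
c=load("pics/wrist5.npy"); print(ray(c,[[236,160],[325,151],[327,192],[237,201]],.03).round(4)[:,:2].tolist())
c=camera("wrist"); np.save("pics/wrist6.npy",c,allow_pickle=True)
K=np.array([[c["fx"],0,c["cx"]],[0,c["fy"],c["cy"]],[0,0,1]])
p=cv2.projectPoints(np.float64([[.598,.138,.03]]),cv2.Rodrigues(np.array(c["R"]))[0],np.float64(c["t"]),K,np.float64(c["dist"]))[0].ravel(); print(p)
u,v=p.astype(int); lines(c,(u-60,v-60,u+60,v+60),.030,20)
E
```

```text
time: 12.28
ee_pos: [0.5745, 0.1275, 0.1704]
tcp_rot: [-180.0, 0.0, -169.6]
wrist_force: [0.8, -0.4, 0.1]
opening: 0.0854
grasp_force: 0.0
[[0.5564, 0.1512], [0.6326, 0.1651], [0.6397, 0.1284], [0.5596, 0.1135]]
[260.07963314 206.79458452]
[[237, 165], [200, 158]] ends [[563.2, 111.0], [563.5, 78.3]] len 33.0 yaw 90.5
[[237, 179], [204, 178]] ends [[575.8, 112.9], [580.2, 84.5]] len 29.0 yaw 98.9
[[309, 181], [282, 180]] ends [[566.3, 176.6], [569.5, 152.4]] len 24.0 yaw 97.7
[[281, 162], [238, 163]] ends [[554.1, 148.6], [561.5, 111.7]] len 38.0 yaw 101.3
[[304, 176], [283, 173]] ends [[562.8, 171.2], [563.0, 151.6]] len 20.0 yaw 90.6
[[236, 160], [279, 159]] ends [[559.4, 109.7], [551.9, 146.4]] len 38.0 yaw 101.5
[[283, 176], [303, 178]] ends [[566.0, 152.7], [564.9, 170.5]] len 18.0 yaw 93.5
[[205, 227], [236, 228]] ends [[627.0, 91.5], [622.7, 120.2]] len 29.0 yaw 98.4
```

```bash
python3 -m handwheel '{"gripper":[1,1,1,1,1,1,1],"slide":[[-12,3,20],[-12.4,3.1,30],[0,0,30],[0,0,20],[0,0,10],[0,0,0],[0,0,0]],"yaw":[-0.014,0,0,0,0,0,0]}'
```

```text
time: 12.92
ee_pos: [0.5973, 0.1384, 0.0608]
tcp_rot: [180.0, 0.0, -168.7]
wrist_force: [0.6, -0.9, 0.9]
opening: 0.0856
grasp_force: 0.0
```

```bash
python3 -m handwheel '{"gripper":[1,1,1,1,1,1,1],"slide":[[0,0,15],[0,0,15],[0,0,8],[0,0,4],[0,0,0.8],[0,0,0],[0,0,0]],"yaw":[0,0,0,0,0,0,0]}'
python3 -m handwheel '{"gripper":[0.3,0.2,0.1,0.05,0,-0.05,-0.1,-0.15],"slide":[[0,0,0],[0,0,0],[0,0,0],[0,0,0],[0,0,0],[0,0,0],[0,0,0],[0,0,0]],"yaw":[0,0,0,0,0,0,0,0]}' 30
```

```text
time: 13.5
ee_pos: [0.5978, 0.1386, 0.0185]
tcp_rot: [180.0, 0.1, -168.6]
wrist_force: [0.1, 0.2, 0.6]
opening: 0.0852
grasp_force: 0.0
time: 14.17
ee_pos: [0.5975, 0.1382, 0.0178]
tcp_rot: [-180.0, 0.0, -168.6]
wrist_force: [-0.5, -4.3, 3.9]
opening: 0.039
grasp_force: 30.9
```

```bash
python3 -m handwheel '{"gripper":[-1,-1,-1,-1,-1,-1,-1,-1],"slide":[[0,0,0],[0,0,0],[0,0,-2],[0,0,-5],[0,0,-15],[0,0,-25],[0,0,-25],[0,0,-10]],"yaw":[0,0,0,0,0,0,0,0]}' 60
python3 -m handwheel '{"gripper":[-1,-1,-1,-1,-1,-1,-1,-1],"slide":[[15,15,0],[24,24,0],[26,26,0],[26,26,0],[24,24,0],[15,14,0],[7,6.4,0],[0,0,0]],"yaw":[0,0,0,0,0,0,0,0.03]}'
python3 -m handwheel '{"gripper":[-1,-1,-1,-1,-1,-1,-1,-1],"slide":[[0,0,0],[0,0,0],[0,0,0],[0,0,0],[0,0,0],[0,0,0],[0,0,0],[0,0,0]],"yaw":[0.08,0.12,0.12,0.12,0.12,0.12,0.12,0.12]}'
python3 -m handwheel '{"gripper":[-1,-1,-1,-1,-1,-1,-1,-1],"slide":[[0,0,0],[0,0,0],[0,0,0],[0,0,0],[0,0,0],[0,0,0],[0,0,0],[0,0,0]],"yaw":[0.12,0.12,0.12,0.12,0.12,0.12,0.12,0.12]}'
```

```text
time: 14.83
ee_pos: [0.598, 0.139, 0.1025]
tcp_rot: [180.0, 0.2, -168.6]
wrist_force: [0.3, -0.8, -2.8]
opening: 0.0383
grasp_force: 61.0
time: 15.5
ee_pos: [0.4344, 0.2451, 0.0989]
tcp_rot: [180.0, -0.0, -170.1]
wrist_force: [0.3, 0.8, -2.8]
opening: 0.0383
grasp_force: 61.0
time: 16.17
ee_pos: [0.4363, 0.2439, 0.0987]
tcp_rot: [-180.0, -0.0, 136.6]
wrist_force: [-0.2, -0.2, -4.0]
opening: 0.0384
grasp_force: 61.0
time: 16.83
ee_pos: [0.4363, 0.2439, 0.0986]
tcp_rot: [-180.0, 0.0, 81.6]
wrist_force: [0.4, -0.1, -3.5]
opening: 0.0385
grasp_force: 61.0
```

```bash
python3 -m handwheel '{"gripper":[-1,-1,-1,-1,-1,-1,-1],"slide":[[0,0,15],[0,0,25],[0,0,20],[0,0,13],[0,0,5],[0,0,0],[0,0,0]],"yaw":[0.038,0,0,0,0,0,0]}'
python3 - <<'E'
from h import *
c=camera("wrist"); cv2.imwrite("pics/w7.png",c["img"][:,:,::-1])
E
```

```text
time: 17.42
ee_pos: [0.4364, 0.2441, 0.0216]
tcp_rot: [-180.0, 0.0, 79.8]
wrist_force: [-0.7, 0.3, -2.7]
opening: 0.0383
grasp_force: 61.0
```

View pics/w7.png

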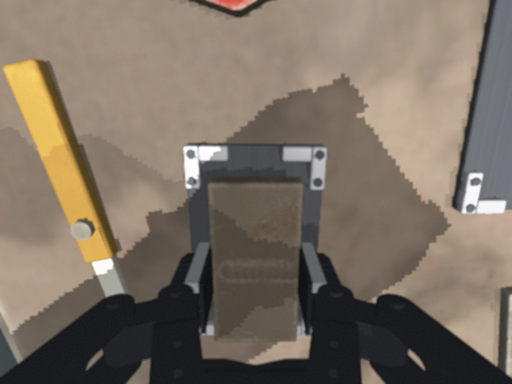

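The view shows the coupon centred across the nest: coupon columns 209-301, stops 184-327. I'll lower it and release.

```bash
python3 -m handwheel '{"gripper":[-1,-1,-1,-1,-1,-1,-1,-1],"slide":[[0,0,7],[0,0,5],[0,0,2.5],[0,0,1],[0,0,0.5],[0,0,0.5],[0,0,0],[0,0,0]],"yaw":[0.006,0,0,0,0,0,0,0]}'
```

```text
time: 18.13
ee_pos: [0.4363, 0.2442, 0.005]
tcp_rot: [180.0, -0.0, 79.5]
wrist_force: [-0.4, -0.0, -3.0]
opening: 0.0381
grasp_force: 61.1
```

```bash
python3 -m handwheel '{"gripper":[-1,-1,-1,-1],"slide":[[0,0,0.4],[0,0,0.3],[0,0,0],[0,0,0]],"yaw":[0,0,0,0]}'
```

```text
time: 18.47
ee_pos: [0.4363, 0.2442, 0.0049]
tcp_rot: [180.0, -0.0, 79.5]
wrist_force: [-3.8, -1.7, 4.9]
opening: 0.0384
grasp_force: 62.1
```

```bash
python3 -m handwheel '{"gripper":[0,0.3,0.6,1,1,1,1,1],"slide":[[0,0,0],[0,0,0],[0,0,0],[0,0,0],[0,0,-5],[0,0,-20],[0,0,-35],[0,0,-35]],"yaw":[0,0,0,0,0,0,0,0]}' 40
python3 -m handwheel '{"gripper":[1,1,1,1,1,1,1,1],"slide":[[0,0,-35],[-10,20,-35],[-18,35,0],[-18,35,0],[-18,35,0],[-15,30,0],[-10,18,0],[0,0,0]],"yaw":[0,0,0,0,0,0,0,-0.11]}'
python3 -m handwheel '{"gripper":[1,1,1,1],"slide":[[0,0,0],[0,0,0],[0,0,0],[0,0,0]],"yaw":[-0.11,-0.11,0,0]}'
python3 - <<'E'
from h import *
c=camera("wrist"); np.save("pics/wrist8.npy",c,allow_pickle=True)
K=np.array([[c["fx"],0,c["cx"]],[0,c["fy"],c["cy"]],[0,0,1]])
p=cv2.projectPoints(np.float64([[.600,.136,.018]]),cv2.Rodrigues(np.array(c["R"]))[0],np.float64(c["t"]),K,np.float64(c["dist"]))[0].ravel(); print(p)
u,v=p.astype(int); lines(c,(u-80,v-80,u+80,v+80),.018,25)
cv2.imwrite("pics/w8.png",c["img"][:,:,::-1])
E
```

```text
time: 19.13
ee_pos: [0.4353, 0.2437, 0.0997]
tcp_rot: [-179.9, 0.1, 79.5]
wrist_force: [0.3, 0.7, 0.1]
opening: 0.0858
grasp_force: 0.0
time: 19.8
ee_pos: [0.5924, 0.1221, 0.1684]
tcp_rot: [-180.0, 0.0, 85.5]
wrist_force: [0.4, -0.7, -0.3]
opening: 0.0852
grasp_force: 0.0
time: 20.13
ee_pos: [0.5899, 0.125, 0.1693]
tcp_rot: [180.0, -0.0, 98.2]
wrist_force: [-0.6, 0.0, -0.2]
opening: 0.0854
grasp_force: 0.0
[266.94642244 169.3948117 ]
[[241, 113], [278, 111]] ends [[570.2, 181.9], [601.9, 188.9]] len 32.0 yaw 12.5
[[276, 107], [242, 101]] ends [[599.2, 191.9], [569.3, 191.8]] len 30.0 yaw 0.1
[[241, 226], [269, 230]] ends [[583.4, 76.7], [610.8, 77.0]] len 27.0 yaw 0.5
[[294, 175], [260, 176]] ends [[625.6, 134.3], [595.0, 129.0]] len 31.0 yaw 9.8
[[295, 115], [269, 115]] ends [[617.0, 187.7], [593.9, 184.1]] len 23.0 yaw 8.8
[[297, 167], [307, 111]] ends [[626.4, 142.3], [626.1, 191.6]] len 49.0 yaw 90.3
[[232, 172], [226, 221]] ends [[569.1, 128.9], [569.4, 79.9]] len 49.0 yaw 90.4
[[294, 219], [295, 176]] ends [[632.9, 91.5], [626.3, 133.6]] len 43.0 yaw 98.8
[[241, 177], [242, 218]] ends [[577.6, 126.0], [584.1, 85.1]] len 41.0 yaw 99.0
```

View pics/w8.png

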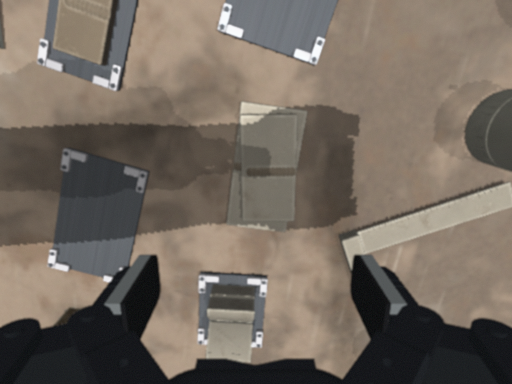

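The view shows the small coupon in its nest and the medium coupon bare on the stack, columns 240-305, rows 111-221. Its centre works out to (601,135), long-axis yaw 98.9.

```bash
python3 -m handwheel '{"gripper":[1,1,1,1,1,1,1,1],"slide":[[4,6.5,20],[3.9,6.3,35],[0,0,35],[0,0,25],[0,0,12],[0,0,5],[0,0,0],[0,0,0]],"yaw":[-0.012,0,0,0,0,0,0,0]}'
```

```text
time: 20.85
ee_pos: [0.6022, 0.1349, 0.0389]
tcp_rot: [179.9, -0.0, 99.0]
wrist_force: [-0.5, -1.2, 0.3]
opening: 0.0854
grasp_force: 0.0
```

```bash
python3 -m handwheel '{"gripper":[1,1,1,1,1,1],"slide":[[0,-0.8,15],[0,0,10],[0,0,5],[0,0,2.3],[0,0,0],[0,0,0]],"yaw":[0,0,0,0,0,0]}'
python3 -m handwheel '{"gripper":[0.5,0.4,0.35,0.3,0.25,0.2,0.15,0.1],"slide":[[0,0,0],[0,0,0],[0,0,0],[0,0,0],[0,0,0],[0,0,0],[0,0,0],[0,0,0]],"yaw":[0,0,0,0,0,0,0,0]}' 30
```

```text
time: 21.35
ee_pos: [0.6008, 0.1346, 0.0053]
tcp_rot: [180.0, -0.0, 99.0]
wrist_force: [-0.6, -0.2, 0.4]
opening: 0.0853
grasp_force: 0.0
time: 22.02
ee_pos: [0.6007, 0.1346, 0.0052]
tcp_rot: [180.0, 0.0, 99.1]
wrist_force: [-1.5, -0.6, 5.2]
opening: 0.0494
grasp_force: 33.0
```

```bash
python3 -m handwheel '{"gripper":[-1,-1,-1,-1,-1,-1,-1,-1],"slide":[[0,0,0],[0,0,0],[0,0,-2],[0,0,-5],[0,0,-15],[0,0,-25],[0,0,-25],[0,0,-10]],"yaw":[0,0,0,0,0,0,0,0]}' 70
python3 -m handwheel '{"gripper":[-1,-1,-1,-1,-1,-1,-1,-1],"slide":[[-5,-15,0],[-8,-28,0],[-10,-35,0],[-10,-35,0],[-9,-30,0],[-5.3,-18,0],[-3,-10,0],[0,0,0]],"yaw":[0,0,0,0,0,0,0,0.08]}'
python3 -m handwheel '{"gripper":[-1,-1,-1,-1,-1],"slide":[[0,0,0],[0,0,0],[0,0,0],[0,0,0],[0,0,0]],"yaw":[0.09,0.08,0.055,0,0]}'
```

```text
time: 22.68
ee_pos: [0.6015, 0.1348, 0.09]
tcp_rot: [179.8, -0.0, 99.1]
wrist_force: [0.6, 1.2, -2.2]
opening: 0.048
grasp_force: 73.2
time: 23.35
ee_pos: [0.4381, 0.0573, 0.0866]
tcp_rot: [-180.0, 0.0, 94.5]
wrist_force: [1.0, -0.1, -2.9]
opening: 0.048
grasp_force: 73.6
time: 23.77
ee_pos: [0.4398, 0.0581, 0.0864]
tcp_rot: [-180.0, 0.0, 81.7]
wrist_force: [0.7, -0.5, -3.4]
opening: 0.0479
grasp_force: 73.6
```

```bash
python3 -m handwheel '{"gripper":[-1,-1,-1,-1,-1,-1,-1,-1],"slide":[[0,0,15],[0,0,25],[0,0,20],[0,0,13],[0,0,6],[0,0,3],[0,0,0],[0,0,0]],"yaw":[0,0,0,0,0,0,0,0]}'
python3 -m handwheel '{"gripper":[-1,-1,-1,-1,-1,-1],"slide":[[0,0,1],[0,0,0.6],[0,0,0.5],[0,0,0],[0,0,0],[0,0,0]],"yaw":[0,0,0,0,0,0]}'
```

```text
time: 24.43
ee_pos: [0.4402, 0.0581, 0.0056]
tcp_rot: [179.9, -0.0, 81.6]
wrist_force: [-0.5, -0.4, -3.2]
opening: 0.0476
grasp_force: 73.6
time: 24.93
ee_pos: [0.4397, 0.058, 0.0028]
tcp_rot: [180.0, -0.0, 81.6]
wrist_force: [-0.7, -0.4, -4.0]
opening: 0.0478
grasp_force: 73.6
```

```bash
python3 -m handwheel '{"gripper":[-1,-1,-1,-1],"slide":[[0,0,0.5],[0,0,0.4],[0,0,0],[0,0,0]],"yaw":[0,0,0,0]}'
```

```text
time: 25.27
ee_pos: [0.4397, 0.058, 0.0025]
tcp_rot: [180.0, -0.0, 81.6]
wrist_force: [-3.5, -0.4, 5.0]
opening: 0.048
grasp_force: 78.3
```

```bash
python3 -m handwheel '{"gripper":[0.3,0.5,0.8,1,1,1,1,1],"slide":[[0,0,0],[0,0,0],[0,0,0],[0,0,0],[0,0,-5],[0,0,-20],[0,0,-35],[0,0,-35]],"yaw":[0,0,0,0,0,0,0,0]}' 40
python3 -m handwheel '{"gripper":[1,1,1,1,1,1,1,1],"slide":[[0,0,-35],[13,20,-35],[20,30,0],[20,30,0],[20,30,0],[15,24,0],[0,5,0],[0,0,0]],"yaw":[0,0,0,0,0,-0.054,-0.1,0]}'
python3 -m handwheel '{"gripper":[1,1],"slide":[[0,0,0],[0,0,0]],"yaw":[0,0]}'
python3 - <<'E'
from h import *
c=camera("wrist"); np.save("pics/wrist9.npy",c,allow_pickle=True)
K=np.array([[c["fx"],0,c["cx"]],[0,c["fy"],c["cy"]],[0,0,1]])
p=cv2.projectPoints(np.float64([[.598,.132,.008]]),cv2.Rodrigues(np.array(c["R"]))[0],np.float64(c["t"]),K,np.float64(c["dist"]))[0].ravel(); print(p)
u,v=p.astype(int); lines(c,(u-80,v-80,u+80,v+80),.008,25)
cv2.imwrite("pics/w9.png",c["img"][:,:,::-1])
E
```

```text
time: 25.93
ee_pos: [0.4387, 0.0579, 0.0975]
tcp_rot: [-179.9, 0.0, 81.6]
wrist_force: [0.6, -0.3, -0.3]
opening: 0.0853
grasp_force: 0.0
time: 26.6
ee_pos: [0.5908, 0.1253, 0.1651]
tcp_rot: [-179.9, 0.0, 90.7]
wrist_force: [0.3, -1.1, -0.3]
opening: 0.0855
grasp_force: 0.0
time: 26.77
ee_pos: [0.5891, 0.1245, 0.1666]
tcp_rot: [-180.0, 0.0, 90.2]
wrist_force: [0.7, 1.0, 0.8]
opening: 0.0856
grasp_force: 0.0
[264.12600612 169.8274662 ]
[[266, 104], [233, 104]] ends [[598.8, 191.4], [569.7, 191.3]] len 29.0 yaw 0.1
[[248, 229], [280, 229]] ends [[583.2, 72.2], [614.8, 72.3]] len 32.0 yaw 0.2
[[295, 202], [299, 105]] ends [[628.2, 100.1], [627.8, 190.9]] len 91.0 yaw 90.2
[[232, 128], [233, 155]] ends [[568.7, 170.6], [568.7, 146.2]] len 24.0 yaw 89.9
[[233, 183], [234, 226]] ends [[568.7, 119.3], [569.3, 75.0]] len 44.0 yaw 90.8
```

View pics/w9.png

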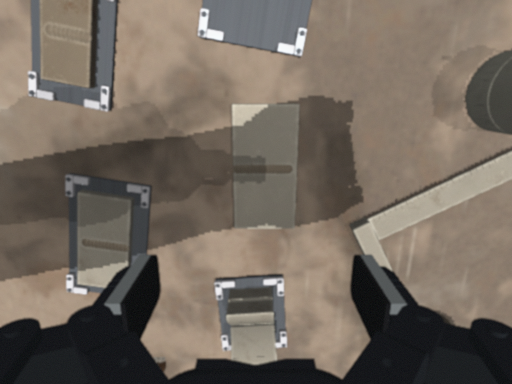

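The view shows the medium coupon seated in its nest at (104,238). The large coupon is bare, columns 232-299, rows 104-229, centred at (598.4,131.8).

```bash
python3 -m handwheel '{"gripper":[1,1,1,1,1,1,1,1],"slide":[[4,5,25],[3.3,4.3,35],[0,0,35],[0,0,25],[0,0,12],[0,0,5],[0,0,0],[0,0,0]],"yaw":[0,0,0,0,0,0,0,0]}'
python3 -m handwheel '{"gripper":[1,1,1,1],"slide":[[0,0,10],[0,0,8],[0,0,0],[0,0,0]],"yaw":[0,0,0,0]}'
```

```text
time: 27.48
ee_pos: [0.5997, 0.1322, 0.0312]
tcp_rot: [179.9, -0.0, 90.4]
wrist_force: [-0.3, -0.3, 1.1]
opening: 0.0852
grasp_force: 0.0
time: 27.82
ee_pos: [0.5986, 0.1321, 0.0107]
tcp_rot: [-179.9, 0.0, 90.4]
wrist_force: [-0.6, 0.8, -0.3]
opening: 0.0855
grasp_force: 0.0
```

```bash
python3 -m handwheel '{"gripper":[1,1,1,1,1,1],"slide":[[0,0,7],[0,0,5],[0,0,2],[0,0,0],[0,0,0],[0,0,0]],"yaw":[0,0,0,0,0,0]}'
python3 -m handwheel '{"gripper":[0.6,0.55,0.5,0.45,0.4,0.35,0.3,0.3],"slide":[[0,0,0],[0,0,0],[0,0,0],[0,0,0],[0,0,0],[0,0,0],[0,0,0],[0,0,0]],"yaw":[0,0,0,0,0,0,0,0]}' 30
```

```text
time: 28.32
ee_pos: [0.5991, 0.1322, -0.0026]
tcp_rot: [180.0, -0.0, 90.4]
wrist_force: [0.3, 0.3, 0.2]
opening: 0.0857
grasp_force: 0.0
time: 28.98
ee_pos: [0.5987, 0.1322, -0.0024]
tcp_rot: [-180.0, -0.0, 90.4]
wrist_force: [-5.1, -0.8, 5.3]
opening: 0.0587
grasp_force: 32.7
```

```bash
python3 -m handwheel '{"gripper":[0.7,0.7,0.7,0.7,0.7,0.6,0.5,0.3],"slide":[[0,0,0],[0,0,0],[0,0,0],[0,0,0.8],[0,0,0.5],[0,0,0],[0,0,0],[0,0,0]],"yaw":[0,0,0,0,0,0,0,0]}' 30
python3 -m handwheel '{"gripper":[0.2,0,-1,-1,-1],"slide":[[0,0,0],[0,0,0],[0,0,0],[0,0,0],[0,0,0]],"yaw":[0,0,0,0,0]}' 80
```

```text
time: 29.65
ee_pos: [0.5989, 0.1322, -0.0038]
tcp_rot: [-180.0, -0.0, 90.4]
wrist_force: [0.5, 0.2, -2.1]
opening: 0.0592
grasp_force: 32.9
time: 30.07
ee_pos: [0.5992, 0.1322, -0.0034]
tcp_rot: [180.0, -0.0, 90.4]
wrist_force: [-1.7, -0.4, 5.6]
opening: 0.0572
grasp_force: 85.7
```

```bash
python3 -m handwheel '{"gripper":[-1,-1,-1,-1,-1,-1,-1],"slide":[[0,0,-2],[0,0,-5],[0,0,-15],[0,0,-25],[0,0,-25],[0,0,-10],[0,0,0]],"yaw":[0,0,0,0,0,0,0]}'
python3 -m handwheel '{"gripper":[-1,-1,-1,-1,-1,-1,-1,-1],"slide":[[15,0,0],[28,0,0],[35,-1.4,0],[35,0,0],[32,0,0],[20,0,0],[10,0,0],[3.3,0,0]],"yaw":[0,0,0,0,0,0,0,0]}'
python3 -m handwheel '{"gripper":[-1,-1,-1,-1],"slide":[[0,0,0],[0,0,0],[0,0,0],[0,0,0]],"yaw":[0.09,0.0845,0,0]}'
```

```text
time: 30.65
ee_pos: [0.6003, 0.1325, 0.0806]
tcp_rot: [179.8, -0.1, 90.4]
wrist_force: [0.7, -0.4, -3.8]
opening: 0.0567
grasp_force: 86.6
time: 31.32
ee_pos: [0.5951, 0.3122, 0.0755]
tcp_rot: [-179.8, 0.1, 90.5]
wrist_force: [-0.1, -1.0, -4.3]
opening: 0.0572
grasp_force: 86.5
time: 31.65
ee_pos: [0.5961, 0.3095, 0.0771]
tcp_rot: [-179.9, 0.1, 80.5]
wrist_force: [0.1, -0.2, -3.8]
opening: 0.0573
grasp_force: 86.5
```

```bash
python3 -m handwheel '{"gripper":[-1,-1,-1,-1,-1,-1,-1,-1],"slide":[[1,0.5,15],[0,0,22],[0,0,18],[0,0,10],[0,0,5],[0,0,2],[0,0,0],[0,0,0]],"yaw":[0,0,0,0,0,0,0,0]}'
python3 -m handwheel '{"gripper":[-1,-1,-1,-1,-1,-1],"slide":[[0,0,1],[0,0,0.6],[0,0,0.5],[0,0,0],[0,0,0],[0,0,0]],"yaw":[0,0,0,0,0,0]}'
```

```text
time: 32.32
ee_pos: [0.5975, 0.3116, 0.0071]
tcp_rot: [179.9, -0.1, 80.4]
wrist_force: [0.6, 0.2, -3.5]
opening: 0.0573
grasp_force: 86.5
time: 32.82
ee_pos: [0.597, 0.3114, 0.0039]
tcp_rot: [180.0, -0.0, 80.4]
wrist_force: [0.5, 0.1, -4.0]
opening: 0.0573
grasp_force: 86.5
```

```bash
python3 -m handwheel '{"gripper":[-1,-1,-1,-1,-1,-1],"slide":[[0,0,1],[0,0,0.6],[0,0,0],[0,0,0],[0,0,0],[0,0,0]],"yaw":[0,0,0,0,0,0]}'
```

```text
time: 33.32
ee_pos: [0.5969, 0.3114, 0.0022]
tcp_rot: [180.0, -0.0, 80.4]
wrist_force: [-0.4, 0.1, -3.9]
opening: 0.0574
grasp_force: 86.5
```

```bash
python3 -m handwheel '{"gripper":[-1,-1,-1,-1],"slide":[[0,0,0.5],[0,0,0.3],[0,0,0],[0,0,0]],"yaw":[0,0,0,0]}'
```

```text
time: 33.65
ee_pos: [0.597, 0.3114, 0.0017]
tcp_rot: [180.0, -0.0, 80.4]
wrist_force: [-0.7, -0.4, -1.1]
opening: 0.0572
grasp_force: 86.9
```

Contact. Release, retreat, and take a check view.

```bash
python3 -m handwheel '{"gripper":[0.5,0.7,0.9,1,1,1,1,1],"slide":[[0,0,0],[0,0,0],[0,0,0],[0,0,0],[0,0,-5],[0,0,-20],[0,0,-35],[0,0,-35]],"yaw":[0,0,0,0,0,0,0,0]}' 40
python3 -m handwheel '{"gripper":[1,1,1,1,1,1,1,1],"slide":[[0,0,-35],[-10,-20,-35],[-30,-25,-30],[-30,-25,-20],[-30,-15,-10],[-20,0,0],[0,0,0],[0,0,0]],"yaw":[0,0,0,0,0,0,0,0]}'
python3 - <<'E'
from h import *
c=camera("wrist"); np.save("pics/wrist10.npy",c,allow_pickle=True); cv2.imwrite("pics/w10.png",c["img"][:,:,::-1])
E
```

```text
time: 34.32
ee_pos: [0.5962, 0.3109, 0.0968]
tcp_rot: [-179.9, 0.1, 80.4]
wrist_force: [0.9, -0.6, -0.4]
opening: 0.0852
grasp_force: 0.0
time: 34.98
ee_pos: [0.4992, 0.2118, 0.222]
tcp_rot: [179.9, -0.1, 80.3]
wrist_force: [-0.6, 0.2, -0.5]
opening: 0.0854
grasp_force: 0.0
```

View pics/w10.png

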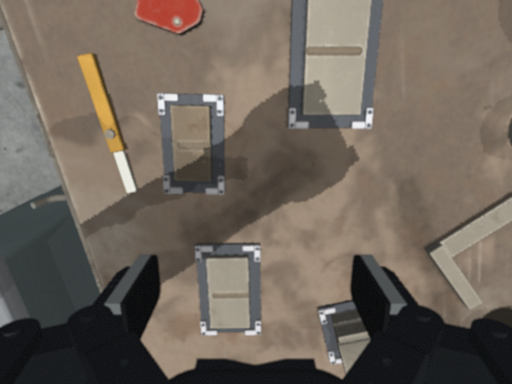

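All four pieces look square in their nests, and the magnet and holder are in place. The large coupon's right edge (365) looks near the stops (372), so I'll measure it.

```bash
python3 - <<'E'
from h import *
c=load("pics/wrist10.npy")
print("nest",[ (ray(c,[p],.01)[0]*1000).round(1)[:2].tolist() for p in [(289,128),(372,128)]])
print("stops"); stops(c,(280,95,380,135),40); print("coupon"); lines(c,(285,0,385,135),.013,20)
print("small nest"); print(stops(c,(150,85,230,200),30)); lines(c,(165,100,218,190),.017,20)
print("medium nest"); print(stops(c,(190,238,266,340),30)); lines(c,(200,250,256,335),.015,20)
E
```

```text
nest [[542.1, 245.5], [628.7, 230.6]]
stops
   183 [364. 121.] [620. 240.]
   128 [297. 122.] [552. 251.]
coupon
[[308, 0], [304, 83]] ends [[575.1, 360.1], [562.6, 287.4]] len 74.0 yaw 80.2
[[360, 116], [371, 0]] ends [[616.1, 245.5], [633.5, 350.1]] len 106.0 yaw 80.6
[[333, 114], [359, 114]] ends [[588.3, 252.2], [615.7, 247.7]] len 28.0 yaw 170.7
[[359, 55], [307, 55]] ends [[619.1, 304.3], [568.8, 313.1]] len 51.0 yaw 170.1
[[309, 46], [361, 46]] ends [[571.6, 320.7], [621.5, 312.2]] len 51.0 yaw 170.3
[[304, 86], [302, 114]] ends [[562.1, 284.6], [557.5, 257.9]] len 27.0 yaw 80.3
[[288, 79], [290, 23]] ends [[547.5, 294.3], [555.8, 344.2]] len 51.0 yaw 80.5
[[304, 114], [329, 114]] ends [[558.9, 257.2], [584.4, 252.9]] len 26.0 yaw 170.5
[[289, 22], [290, 0]] ends [[555.7, 344.8], [559.2, 362.8]] len 18.0 yaw 78.9
[[293, 0], [292, 32]] ends [[561.4, 362.4], [556.7, 335.9]] len 27.0 yaw 79.9
[[336, 128], [309, 128]] ends [[590.8, 237.4], [563.0, 242.0]] len 28.0 yaw 170.7
small nest
   198 [165.  99.] [420. 296.]
   205 [214. 102.] [470. 285.]
   21 [161. 113.] [413. 283.]
   13
[... 498 characters left out ...]
  91 [207. 331.] [402.   6.]
[440.6  58.   77.7 128.2  80.6]
[[247, 257], [206, 258]] ends [[472.0, 105.1], [423.8, 112.5]] len 49.0 yaw 171.2
[[211, 328], [248, 328]] ends [[409.0, 14.2], [455.3, 6.5]] len 47.0 yaw 170.6
[[249, 326], [248, 259]] ends [[457.7, 8.1], [472.3, 102.9]] len 96.0 yaw 81.2
[[206, 260], [210, 326]] ends [[423.1, 109.8], [408.5, 16.6]] len 94.0 yaw 81.1
[[242, 332], [218, 332]] ends [[447.1, 1.1], [417.1, 6.1]] len 30.0 yaw 170.6
[[214, 254], [242, 254]] ends [[435.0, 115.8], [467.0, 110.5]] len 32.0 yaw 170.6
[[246, 297], [213, 298]] ends [[461.6, 50.8], [421.2, 56.9]] len 41.0 yaw 171.3
[[213, 293], [246, 293]] ends [[421.9, 63.8], [462.8, 57.5]] len 41.0 yaw 171.2
```

```bash
python3 -c "
from workcell import ticket; print(ticket.job_done())"
```

```text
the job is handed in; nothing more can be done
None
```

The V-block and the three coupons are laid square in their own nests, taken from the top down, and the magnet and soapstone holder were not touched. I handed the job in at about 35 s; the system gave no verdict.

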